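Stack riser slats crosswise on the drying stand

TASK

Stack the four freshly wiped wooden riser slats crosswise on the drying stand so that air gets round them: first lay the two short slats flat across the stand's two rails, one at each end and flush with the rails' ends, then lay the two long slats flat across the short ones, one directly above each rail, so that the crib is square with all corners flush. Leave everything else standing where it is.

Things in the scene. Friction and masses are not known exactly. Their poses are not given: they have to be found in the camera images.
- stand: drying stand, fixed: black board 200 x 160 x 12 mm (x, y, z) carrying two aluminium rails, each 180 mm long (along x), 30 mm wide, 20 mm high, parallel, centred at y = +55 and -55 mm, their ends at x = +90 and -90 mm; rail tops are 32 mm above the origin. Origin: centre of the board's underside, on the table. It may stand at any yaw, and left, middle or right.
- short_1: pale wooden slat 140 x 30 x 20 mm. Origin at its centre; x along its length, y along its 30 mm width, z through its 20 mm thickness; both ends and both faces alike. Mass about 40 to 80 g. It starts lying across the middle of long_1.
- short_2: pale wooden slat 140 x 30 x 20 mm. Origin at its centre; x along its length, y along its 30 mm width, z through its 20 mm thickness; both ends and both faces alike. Mass about 40 to 80 g. It starts flat on disc_b, beside long_2.
- long_1: pale wooden slat 180 x 30 x 20 mm. Origin at its centre; x along its length, y along its 30 mm width, z through its 20 mm thickness; both ends and both faces alike. Mass about 50 to 105 g. It starts flat on disc_a, under short_1.
- long_2: pale wooden slat 180 x 30 x 20 mm. Origin at its centre; x along its length, y along its 30 mm width, z through its 20 mm thickness; both ends and both faces alike. Mass about 50 to 105 g. It starts flat on disc_b, beside short_2.
- disc_a: round black rubber mat, 310 mm diameter, 6 mm thick, fixed to the table, with slats and other things on it. Origin: centre of its underside.
- disc_b: a second round black rubber mat, the same size and fixed, with slats and other things on it. Origin: centre of its underside.
- bottle: closed blue drinks bottle, 56 mm diameter, 170 mm tall. Loose; to be left where it is. Origin: centre of its underside; z up. Starts on disc_a.
- collar: grey round bar collar, 52 mm diameter, 30 mm tall. Loose; to be left where it is. Origin: centre of its underside; z up. Starts on disc_a.
- offcut: small block of the same pale wood, 50 x 30 x 20 mm, only a stub and not one of the slats; x along its 50 mm. Loose; to be left where it is. Origin: centre of its underside; z up. Starts on disc_a.
- shaker: grey shaker cup, closed, 65 mm diameter at most, 170 mm tall. Loose; to be left where it is. Origin: centre of its underside; z up. Starts on disc_b.
- timer: white interval timer, flat box 65 x 42 x 20 mm (x, y, z). Loose; to be left where it is. Origin: centre of its underside; z up. Starts on disc_b.
- star_knob: small black round clamp knob, 30 mm diameter, 18 mm tall. Loose; to be left where it is. Origin: centre of its underside; z up. Starts on disc_b.
- dumbbell: hexagonal dumbbell lying down, 180 mm long (x), 81 mm across the corners, 70 mm high. Loose; to be left where it is. Origin: centre of its underside; z up. Stands on the table beyond the discs.
- kettlebell: small kettlebell, 116 mm diameter, 156 mm tall, handle along y. Loose; to be left where it is. Origin: centre of its underside; z up. Stands on the table beyond the discs.

How it is judged:
On the way:
1. both short slats lie flat across the rails, flush with the rails' ends (z of short_1 in the frame of stand between 0.036 and 0.048 m and angle between the x axis of each of short_1, short_2 and the y axis of stand, either way round below 0.1 rad and angle between the z axis of each of short_1, short_2 and the z axis of stand, either way round below 0.06 rad and z of short_2 in the frame of stand between 0.036 and 0.048 m and y of short_1 in the frame of stand between -0.01 and 0.01 m and y of short_2 in the frame of stand between -0.01 and 0.01 m and ((x of short_1 in the frame of stand between 0.065 and 0.085 m and x of short_2 in the frame of stand between -0.085 and -0.065 m) or (x of short_1 in the frame of stand between -0.085 and -0.065 m and x of short_2 in the frame of stand between 0.065 and 0.085 m))), for 0.2 s.
At the end, for the whole second after the job is handed in: Short slats flat on both rails, across them, one flush with each end; long slats flat on both short ones, one right above each rail. Every centre within 10 mm along and across and 6 mm in height, direction within 0.1 rad, flat within 0.06 rad, all at rest (all of step 1 and z of long_1 in the frame of stand between 0.056 and 0.068 m and angle between the x axis of each of long_1, long_2 and the x axis of stand, either way round below 0.1 rad and angle between the z axis of each of long_1, long_2 and the z axis of stand, either way round below 0.06 rad and z of long_2 in the frame of stand between 0.056 and 0.068 m and x of long_1 in the frame of stand between -0.01 and 0.01 m and x of long_2 in the frame of stand between -0.01 and 0.01 m and ((y of long_1 in the frame of stand between 0.045 and 0.065 m and y of long_2 in the frame of stand between -0.065 and -0.045 m) or (y of long_1 in the frame of stand between -0.065 and -0.045 m and y of long_2 in the frame of stand between 0.045 and 0.065 m)) and linear speed of each of short_1, short_2, long_1, long_2 below 0.02 m/s); the robot touches nothing.
It fails at once if one of the other things is pushed more than 3 cm from its place (distance of any of bottle, collar, offcut, shaker, timer, star_knob, dumbbell, kettlebell from where it was at the start of the episode above 0.03 m).
It fails at once if one of the other things is tipped over (angle between any of bottle, collar, offcut, shaker, timer, star_knob, dumbbell, kettlebell's own z axis and vertical above 0.5 rad).
It also fails if it takes over 72 s, if anything falls off the work surface, if the arm or the gripper's body presses on something with over 40 N, if the wrist force passes 120 N, or if a joint passes its speed limit or range.

ROBOT

A 6-joint arm with a two-finger parallel gripper is mounted at the origin on the work surface. World frame = base frame: x ahead of the robot, y to its left, z up, the work surface at z = 0. Lengths are in m, angles in rad, forces in N, time in s.
With the tool pointing down it reaches from about 0.3 to 0.775 m from the base axis. Payload 14.6 kg.
Tool frame: the origin (TCP) lies at the very end of the fingers, on their centre line; the grasp point (between the pads) lies 19 mm behind it; z points along the fingers, y is the line along which they close (so a half turn about z gives the same grasp; the last joint's range is limited). The gripper opens to 85 mm and grips with 20 to 120 N. Pads are 22 mm wide; open, the fingers measure 114 mm over their backs; the gripper's body (76 mm by 85 mm) begins 54 mm behind the grasp point. The pads swing forward as they close: fully open they stand 13 mm farther back than shut.
Start: joints at [-1.332, 0.3, 1.521, -0, 1.321, -0.067], TCP at [0.166, -0.524, 0.231] pointing down, gripper open.
Joint ranges: [-3.03, 3.03], [-0.79, 2.21], [0.23, 2.52], [-1.04, 4.18], [0, 3.07], [-2.55, 2.55]. Speed limits (rad/s): [2.22, 2.22, 2.57, 3.14, 3.14, 3.14].

INTERFACE

Orientations are given as a rotation vector (axis times angle).
In Python, from plant import bot gives the robot as it stands.
- The arm moves only by the shell command python3 -m creep 'ROWS' [OPENING] [FORCE]. ROWS is a JSON object of lists of equal length, an entry for each row: "travel": the shift along the tool's x, y, z as a fraction of full scale, a list of three; "angular": the turn, a rotation vector about the tool's x, y, z as a fraction of full scale, a list of three. In form: {"travel": [[tx, ty, tz], ...], "angular": [[rx, ry, rz], ...]}. A call has exactly 5 rows; each row is the pose to reach, as a shift and turn from the pose commanded when the call began, along the tool's axes at that moment; what a row does not reach only later rows make up. Full scale, the value 1, is 1 m for a shift and pi/2 rad for a turn. A row lasts 1/12 s, in which the tool goes at most 41.7 mm and 7.16 degrees, less where a joint would pass 70% of its speed; a pose out of reach is approached as far as the arm can. A call with a number of a shift or a turn outside -1 to 1 is refused whole. A call with a gripper value outside its range is refused whole. OPENING is the closure, from -1 (fully open) to 1 (shut), set as the call begins (- or left out, the last holds). The fingers move at their own pace and stop on an object; FORCE is the grip in N (left out, the last holds). Time passes only in rows, so rows that repeat a pose let the fingers close, or fill a call up. It gives the time, the measured TCP pose, the force, the opening and the grip force at its end, in the units of the state.
- bot.sense(): the state, without advancing time (a new reading comes with each control period).
- bot.camera(name): name is "scene" or "top"; returns a dict with "frame" (384x512x3 uint8, red, green, blue), "range_z" (384x512 float32, m along the optical axis (not along the pixel's ray), 0 where there is no reading), "fx", "fy", "cx", "cy" (pixels), "origin" and "rotation" of the camera in the world. Camera axes: x right, y down, z forward; pixel columns grow to the right and rows downward; lengths in m; the calibration is good to about 2 mm. A picture is of the moment at which its call begins.
- bot.finish_job(): hands the job in; it is judged then, once.
Trained networks look in the newest picture that a camera, given by its name, has taken for a name from the list of things; names that differ only in an ending like _2 or _b are one class to them, and where a whole thing is asked for, a point or a joint stands for the part that bears it (a point fixed in the world has none). Each returns a list of dicts, best first, with "confidence" (0 to 1); they miss things now and then, are a little off and sometimes report something else, mostly with a low value. They report only what shows in the picture. A call takes as long as a camera call.
- bot.masks_of(camera, target): "pixels" (384x512 bool, what is visible of it) and "extent" ([centre column, centre row, width, height] in pixels, round what is visible of it).
The state is a dict: "t": time; "q": joint angles; "joint_velocities": joint speeds; "effort": joint torques, N m; "eef_pos": TCP position; "orientation": TCP orientation; "ft_force": force on the tool from outside, world axes, zero at the start; "wrist_torque": the same for the moment, N m; "grip_width": finger opening in m; "gripper_force": force on a finger pad.
Only numpy, scipy, OpenCV 4.12 (cv2) and the standard library are available. Lean on these libraries where they do the work, as an engineer would, in place of code of your own. Each camera call takes 0.05 s, during which the arm holds its last target. There are 200 camera calls.

## Working session

There is one attempt and no reset: what is moved stays moved. The work goes in short steps, Python scripts to look and compute and a shell command to move; the robot and the scene stay as the last step left them, time stands still between calls to the robot, and variables do not carry over. Pictures are saved under pics/ and viewed, at most 10 in all, crops included, and the job is handed in when it is done.

```bash
ls; mkdir -p pics; python3 - <<'E'
from plant import bot
import cv2,numpy as np
print(bot.sense())
for n in("top","scene"):
    c=bot.camera(n); cv2.imwrite(f"pics/{n}0.png",c["frame"][:,:,::-1]); np.savez(f"{n}0.npz",**c)
    print(n,c["fx"],c["fy"],c["cx"],c["cy"],c["origin"],c["rotation"])
    for t in ["stand","short_1","long_1","offcut"]:
        for m in bot.masks_of(n,t): print(t,round(m["confidence"],2),m["extent"],m["pixels"].sum())
E
```

```text
pics
{'t': 0.0, 'q': array([-1.33157473e+00,  3.00478029e-01,  1.52161774e+00,  5.49786414e-06,
        1.32073630e+00, -6.66016835e-02]), 'joint_velocities': array([-1.18091453e-04,  8.94376960e-04,  1.56138340e-04,  2.80949237e-06,
       -4.87782222e-05, -1.12070565e-03]), 'effort': array([-5.04210384e-04, -5.43495691e+01, -3.61797988e+01, -3.61804189e-05,
        3.90901099e-03,  1.17980921e-06]), 'eef_pos': array([ 0.16552976, -0.52423072,  0.23070202]), 'orientation': array([-3.10371532e+00, -4.78325944e-01,  1.59428390e-04]), 'ft_force': array([ 0.47207104,  0.33294646, -0.62665865]), 'wrist_torque': array([-0.02649255, -0.05960319, -0.00300672]), 'gripper_force': 0.0, 'grip_width': 0.08541717076008522}
top 473.13466419378057 473.13466419378057 250.21555649766077 195.56546973462784 [0.35105158 0.02460733 1.23636991] [-2.12110703  2.17184723 -0.17520505]
stand 0.71 [387.9, 207.9, 63.5, 75.1] 4561
short_1 0.81 [240.0, 178.5, 29.2, 49.2] 620
short_1 0.57 [122.1, 206.8, 57.2, 27.3] 657
long_1 0.74 [269.8, 165.2, 36.5, 64.6] 827
long_1 0.71 [125.2, 206.6, 38.0, 70.9] 794
long_1 0.23 [239.2, 179.3, 31.3, 52.6] 612
offcut 0.53 [165.1, 179.9, 16.0, 20.5] 266
scene 382.1131376999659 382.1131376999659 253.75108371820235 197.1287285007677 [1.23891645 0.4817367  0.67664942] [-1.13287888 -2.21000727  1.08340334]
stand 0.66 [170.5, 161.9, 77.4, 44.0] 1945
stand 0.4 [363.5, 280.6, 24.3, 22.0] 522
short_1 0.95 [368.6, 240.8, 49.1, 41.0] 783
short_1 0.81 [253.5, 215.8, 26.3, 37.5] 434
short_1 0.22 [362.6, 278.7, 24.5, 26.8] 543
long_1 0.73 [361.6, 248.2, 55.7, 40.2] 656
long_1 0.73 [218.2, 214.0, 28.8, 46.4] 584
offcut 0.73 [318.9, 244.9, 17.7, 12.0] 143
```

View top.

```bash
python3 - <<'E'
import cv2
a=cv2.imread("pics/top0.png"); cv2.imwrite("pics/top0c.png",cv2.resize(a[100:330,70:470],None,fx=2,fy=2,interpolation=2))
E
```

```text
(no output)
```

View pics/top0c.png

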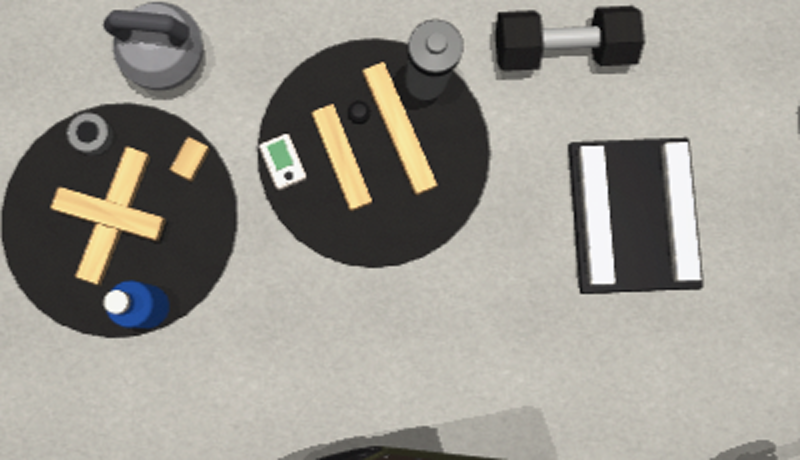

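View pics/scene0.png

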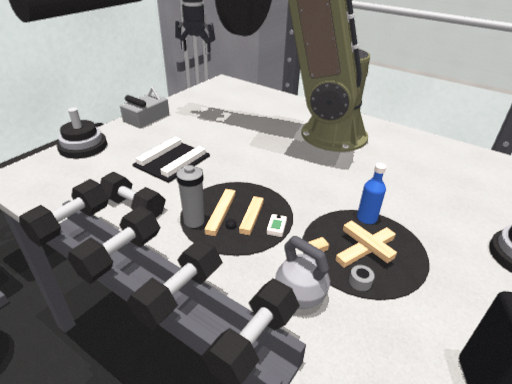

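```bash
cat > see.py <<'E'
import numpy as np,cv2
from scipy.spatial.transform import Rotation as R
def world(c):
    v,u=np.mgrid[:384,:512]; d=c["range_z"].astype(float)
    p=np.stack([(u-c["cx"])/c["fx"]*d,(v-c["cy"])/c["fy"]*d,d],-1)
    r=np.array(c["rotation"]); r=r if r.shape==(3,3) else R.from_rotvec(r).as_matrix()
    return p@r.T+c["origin"]
def onplane(c,mask,z):   # rays through mask pixels cut with plane z
    v,u=np.nonzero(mask); r=R.from_rotvec(c["rotation"]).as_matrix()
    d=np.stack([(u-c["cx"])/c["fx"],(v-c["cy"])/c["fy"],np.ones(len(u))],-1)@r.T
    return (c["origin"]+d*((z-c["origin"][2])/d[:,2])[:,None])[:,:2]
def rect(xy):
    (cx,cy),(w,h),a=cv2.minAreaRect((xy*1000).astype(np.float32))
    if w<h: w,h,a=h,w,a+90
    a=(a+90)%180-90
    return np.round([cx,cy,w,h,a],1)   # mm, deg; a = direction of long side
def wood(c):
    h=cv2.cvtColor(c["frame"],cv2.COLOR_RGB2HSV); return (h[...,0]<28)&(h[...,0]>8)&(h[...,1]>60)&(h[...,2]>110)
E
python3 - <<'E'
from see import *
c=dict(np.load("top0.npz")); P=world(c); z=P[...,2]
n,l,s,ce=cv2.connectedComponentsWithStats(wood(c).astype(np.uint8))
for i in range(1,n):
    if s[i,4]<100: continue
    m=l==i; print(i,s[i],ce[i].round(),"z pct",np.percentile(z[m],[5,25,50,75,95]).round(4))
    for zz in (.026,.046):
        k=m&(abs(z-zz)<.007)
        if k.sum()>50: print("  ",zz,k.sum(),rect(onplane(c,k,zz)),onplane(c,k,zz).mean(0).round(4))
g=(c["frame"].min(-1)>225); g[:, :330]=0
n,l,s,ce=cv2.connectedComponentsWithStats(g.astype(np.uint8))
for i in range(1,n):
    if s[i,4]<100: continue
    m=l==i; print("rail",s[i],np.median(z[m]).round(4),rect(onplane(c,m,.032)),onplane(c,m,.032).mean(0))
def comp(x0,x1,y0,y1,zmin):
    k=(z>zmin); k[:y0]=0;k[y1:]=0;k[:,:x0]=0;k[:,x1:]=0
    q=P[k]; return q
for nm,b,zm in [("shaker",(270,310,105,155),.05),("bottle",(115,160,235,270),.06),("collar",(100,128,150,180),.018),("knob",(242,258,147,164),.015),("timer",(198,225,165,196),.015),("kettle",(115,180,100,150),.03),("dumb",(315,395,100,140),.03),("offcut",(153,178,166,192),.016)]:
    q=comp(*b,zm); print(nm,len(q),q.min(0).round(3),q.max(0).round(3))
E
```

```text
1 [251 131  38  66 799] [269. 164.] z pct [0.0204 0.024  0.0257 0.0273 0.0295]
   0.026 763 [621.9 -42.5 179.4  30.3  21.3] [ 0.6206 -0.0431]
2 [226 152  30  53 637] [240. 178.] z pct [0.0164 0.0239 0.0258 0.0273 0.0296]
   0.026 597 [584.7  33.9 139.5  29.6  20.1] [0.5843 0.0338]
3 [155 169  19  21 232] [164. 179.] z pct [0.0141 0.0243 0.0258 0.0276 0.0292]
   0.026 219 [586.9 232.2  49.   29.9 -28.2] [0.5867 0.2322]
4 [  95  173   57   69 1380] [124. 207.] z pct [0.0213 0.0257 0.0302 0.0461 0.0491]
   0.026 665 [509.4 314.4 179.2  64.5 -20.4] [0.5142 0.331 ]
   0.046 647 [514.5 332.2 139.2  30.2  72.3] [0.5145 0.332 ]
rail [403 171  17  69 740] 0.0319 [ 502.8 -403.7  177.1   28.     1. ] [ 0.50122672 -0.40379648]
rail [361 173  16  69 747] 0.0318 [ 500.6 -293.9  177.3   28.     1. ] [ 0.49979906 -0.29392398]
shaker 806 [ 0.351 -0.113  0.05 ] [0.72  0.025 1.236]
bottle 536 [0.351 0.025 0.061] [0.424 0.31  1.236]
collar 350 [0.351 0.025 0.018] [0.649 0.387 1.236]
knob 96 [ 0.631 -0.011  0.015] [0.666 0.024 0.027]
timer 405 [0.351 0.025 0.015] [0.616 0.14  1.236]
kettle 1663 [0.351 0.025 0.031] [0.786 0.323 1.236]
dumb 1591 [ 0.351 -0.36   0.03 ] [0.777 0.025 1.236]
offcut 231 [0.559 0.209 0.016] [0.616 0.256 0.031]
```

```bash
cat > plan.py <<'E'
# plan.py x y z yaw_deg [x y z yaw ...] : tool-axis shift (m=fraction) and turn (fraction) per leg, from current pose
import sys,numpy as np
from scipy.spatial.transform import Rotation as R
from plant import bot
s=bot.sense(); p=np.array(s["eef_pos"]); A=R.from_rotvec(s["orientation"])
a=list(map(float,sys.argv[1:]))
print("t",round(s["t"],2),"pos",p.round(4),"yaw",np.degrees(np.arctan2(*A.as_matrix()[[1,0],0])).round(2),"w",round(s["grip_width"],4),"q6",s["q"][5].round(2))
for x,y,z,w in np.reshape(a,(-1,4)):
    B=R.from_euler("z",w,degrees=True)*R.from_rotvec([np.pi,0,0]); d=np.array([x,y,z])-p
    print((A.inv().apply(d)).round(4),((A.inv()*B).as_rotvec()/(np.pi/2)).round(4),"calls",max(np.linalg.norm(d)/.2085,(A.inv()*B).magnitude()/np.radians(35.8)).round(2))
    p=np.array([x,y,z]);A=B
E
python3 - <<'E'
from see import *
c=dict(np.load("top0.npz")); P=world(c); P[c["range_z"]==0]=0
def pts(x0,x1,y0,y1,z0,z1):
    return P[(P[...,0]>x0)&(P[...,0]<x1)&(P[...,1]>y0)&(P[...,1]<y1)&(P[...,2]>z0)&(P[...,2]<z1)]
for n,b in {"shaker":(.6,.8,-.16,0.02,.06,.2),"shtop":(.6,.8,-.16,0.02,.13,.2),"bottle":(.3,.5,.2,.4,.06,.14),"bottop":(.3,.5,.2,.4,.14,.2),"collar":(.57,.68,.33,.45,.025,.05),"knob":(.62,.68,-.02,.03,.017,.03),"timer":(.54,.64,.075,.15,.018,.035),"offcut":(.55,.63,.2,.26,.018,.035)}.items():
    q=pts(*b); print(n,len(q),rect(q[:,:2]),q[:,2].max().round(3))
k=(abs(P[...,2]-.026)<.006)&(P[...,1]>.25)&(P[...,1]<.38)&(P[...,0]<.61)&wood(c)
q=P[k][:,:2]
# long_1: keep points away from short_1
u=np.array([np.cos(np.radians(72.3)),np.sin(np.radians(72.3))]); nn=np.array([-u[1],u[0]])
d=(q-[.5145,.332])@nn; q=q[abs(d)>.025]; print("long_1",rect(q))
E
```

```text
shaker 773 [689.  -81.1  65.4  63.4 -19.1] 0.18
shtop 628 [689.  -81.1  65.4  63.4 -19.1] 0.18
bottle 395 [396.8 284.   54.7  50.2  -6.3] 0.139
bottop 137 [396.7 286.8  25.6  24.5 -45.6] 0.181
collar 330 [621.8 360.9  51.3  50.7  46. ] 0.043
knob 134 [654.   -3.4  57.4  33.4 -49. ] 0.03
timer 393 [580.6 110.6  65.3  41.9  21.6] 0.034
offcut 227 [587.2 232.1  49.6  30.7 -28.1] 0.031
long_1 [508.5 311.8 179.8  72.1 -20.4]
```

```bash
python3 plan.py .26 -.36 .22 30 .36 -.18 .22 45 .44 0 .22 60 .49 .17 .21 72.3 .5145 .332 .21 72.3 .5145 .332 .06 72.3
```

```text
t 0.5 pos [ 0.1656 -0.5245  0.2313] yaw 17.52 w 0.0854 q6 -0.07
[ 0.1396 -0.1284  0.0113] [-0.     -0.     -0.1387] calls 0.91
[ 0.1766 -0.1059 -0.    ] [ 0.      0.     -0.1667] calls 0.99
[ 0.1838 -0.0707 -0.    ] [-0.      0.     -0.1667] calls 0.94
[ 0.1722 -0.0417  0.01  ] [ 0.      0.     -0.1367] calls 0.85
[ 0.1618 -0.0259 -0.    ] [0. 0. 0.] calls 0.79
[ 0.   -0.    0.15] [0. 0. 0.] calls 0.72
```

```bash

python3 -m creep '{"travel":[[0.028,-0.026,0.002],[0.056,-0.051,0.004],[0.084,-0.077,0.007],[0.112,-0.103,0.009],[0.14,-0.128,0.011]],"angular":[[0,0,-0.028],[0,0,-0.056],[0,0,-0.083],[0,0,-0.111],[0,0,-0.139]]}' -0.4 60
python3 -m creep '{"travel":[[0.035,-0.021,0],[0.071,-0.042,0],[0.106,-0.064,0],[0.141,-0.085,0],[0.177,-0.106,0]],"angular":[[0,0,-0.033],[0,0,-0.067],[0,0,-0.1],[0,0,-0.133],[0,0,-0.167]]}'
python3 -m creep '{"travel":[[0.037,-0.014,0],[0.074,-0.028,0],[0.11,-0.042,0],[0.147,-0.057,0],[0.184,-0.071,0]],"angular":[[0,0,-0.033],[0,0,-0.067],[0,0,-0.1],[0,0,-0.133],[0,0,-0.167]]}'
python3 plan.py .49 .17 .21 72.3 .5145 .332 .21 72.3 .5145 .332 .06 72.3
```

```text
t: 0.92
eef_pos: [0.2609, -0.3585, 0.2202]
orientation: [3.034, 0.817, 0.0]
ft_force: [1.2, -0.8, -0.1]
grip_width: 0.0598
gripper_force: 0.0
t: 1.33
eef_pos: [0.3611, -0.1781, 0.2206]
orientation: [2.9, 1.207, 0.001]
ft_force: [1.2, -0.4, -0.5]
grip_width: 0.0597
gripper_force: 0.0
t: 1.75
eef_pos: [0.4408, 0.0026, 0.2206]
orientation: [2.717, 1.576, 0.001]
ft_force: [0.1, -0.2, 0.8]
grip_width: 0.0594
gripper_force: 0.0
t 1.75 pos [0.4408 0.0026 0.2206] yaw 60.24 w 0.0594 q6 0.44
[ 0.1698 -0.0404  0.0106] [ 5.00e-04 -1.00e-04 -1.34e-01] calls 0.84
[ 0.1618 -0.0259 -0.    ] [0. 0. 0.] calls 0.79
[ 0.   -0.    0.15] [0. 0. 0.] calls 0.72
```

```bash

python3 -m creep '{"travel":[[0.034,-0.008,0.002],[0.068,-0.016,0.004],[0.102,-0.024,0.006],[0.136,-0.032,0.008],[0.17,-0.04,0.01]],"angular":[[0,0,-0.027],[0,0,-0.054],[0,0,-0.08],[0,0,-0.107],[0,0,-0.134]]}'
python3 -m creep '{"travel":[[0.035,-0.006,0],[0.075,-0.012,0],[0.115,-0.018,0],[0.145,-0.023,0],[0.162,-0.026,0]],"angular":[[0,0,0],[0,0,0],[0,0,0],[0,0,0],[0,0,0]]}'
python3 -m creep '{"travel":[[0,0,0.035],[0,0,0.075],[0,0,0.11],[0,0,0.14],[0,0,0.15]],"angular":[[0,0,0],[0,0,0],[0,0,0],[0,0,0],[0,0,0]]}'
python3 plan.py .5145 .332 .028 72.3
python3 - <<'E'
from plant import bot; import cv2
c=bot.camera("scene"); cv2.imwrite("pics/s1.png",cv2.resize(c["frame"][150:320,270:470,::-1],None,fx=3,fy=3))
E
```

```text
t: 2.17
eef_pos: [0.4907, 0.1697, 0.2103]
orientation: [2.537, 1.853, 0.001]
ft_force: [0.5, -1.8, 0.2]
grip_width: 0.0603
gripper_force: 0.0
t: 2.58
eef_pos: [0.5151, 0.3331, 0.2098]
orientation: [-2.537, -1.852, 0.0]
ft_force: [-0.3, -0.7, -0.5]
grip_width: 0.0596
gripper_force: 0.0
t: 3.0
eef_pos: [0.5136, 0.329, 0.0556]
orientation: [-2.538, -1.85, 0.01]
ft_force: [-0.1, 0.2, 0.8]
grip_width: 0.0601
gripper_force: 0.0
t 3.0 pos [0.5136 0.329  0.0556] yaw 72.16 w 0.0601 q6 0.82
[0.0033 0.0001 0.0276] [-0.0028  0.003  -0.0016] calls 0.13
```

View pics/s1.png

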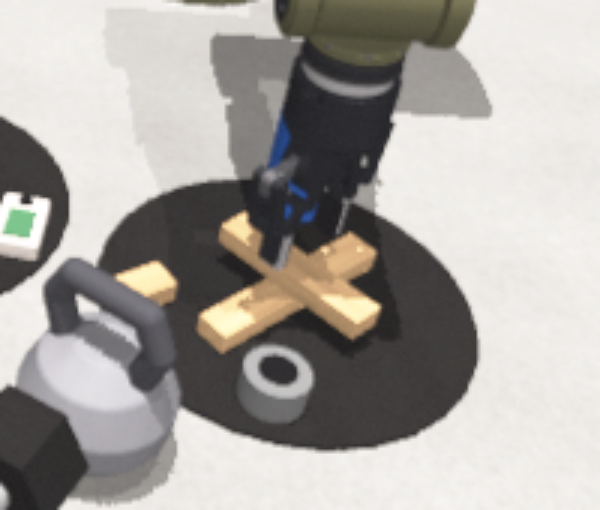

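```bash

python3 -m creep '{"travel":[[0,0,0.012],[0,0,0.022],[0,0,0.03],[0,0,0.031],[0,0,0.031]],"angular":[[0,0,0],[0,0,0],[0,0,0],[0,0,0],[0,0,0]]}'
python3 -m creep '{"travel":[[0,0,0],[0,0,0],[0,0,0],[0,0,0],[0,0,0]],"angular":[[0,0,0],[0,0,0],[0,0,0],[0,0,0],[0,0,0]]}' 1 60
python3 plan.py .5145 .332 .23 72.3 .52 .15 .23 91 .54 -.05 .22 91 .56 -.2 .21 91 .576 -.348 .15 91 .576 -.348 .034 91
```

```text
t: 3.47
eef_pos: [0.5156, 0.33, 0.0295]
orientation: [2.539, 1.85, 0.0]
ft_force: [0.4, -0.5, 0.4]
grip_width: 0.0597
gripper_force: 0.0
t: 3.88
eef_pos: [0.5159, 0.3302, 0.0303]
orientation: [2.539, 1.85, 0.003]
ft_force: [-0.6, -1.3, 5.3]
grip_width: 0.0284
gripper_force: 60.6
t 3.88 pos [0.5159 0.3302 0.0303] yaw 72.15 w 0.0284 q6 0.82
[ 0.0015 -0.0017 -0.1997] [ 0.0007 -0.0008 -0.0016] calls 0.96
[-0.1717  0.0606  0.    ] [ 0.      0.     -0.2078] calls 0.87
[-0.2003  0.0165  0.01  ] [0. 0. 0.] calls 0.97
[-0.1503  0.0174  0.01  ] [0. 0. 0.] calls 0.73
[-0.1483  0.0134  0.06  ] [0. 0. 0.] calls 0.77
[-0.    -0.     0.116] [0. 0. 0.] calls 0.56
```

```bash

python3 -m creep '{"travel":[[0,0,-0.015],[0,0,-0.05],[0,0,-0.09],[0,0,-0.13],[0,0,-0.17]],"angular":[[0,0,0],[0,0,0],[0,0,0],[0,0,0],[0,0,0]]}'
python3 -m creep '{"travel":[[-0.02,0.007,-0.01],[-0.055,0.02,-0.02],[-0.09,0.033,-0.03],[-0.13,0.046,-0.03],[-0.17,0.06,-0.03]],"angular":[[0,0,-0.03],[0,0,-0.07],[0,0,-0.12],[0,0,-0.17],[0,0,-0.21]]}'
python3 -m creep '{"travel":[[-0.04,0.003,0],[-0.08,0.006,0],[-0.12,0.01,0.004],[-0.16,0.013,0.008],[-0.2,0.016,0.01]],"angular":[[0,0,0],[0,0,0],[0,0,0],[0,0,0],[0,0,0]]}'
python3 -m creep '{"travel":[[-0.03,0.004,0],[-0.06,0.007,0],[-0.09,0.01,0.004],[-0.12,0.014,0.008],[-0.15,0.017,0.01]],"angular":[[0,0,0],[0,0,0],[0,0,0],[0,0,0],[0,0,0]]}'
python3 plan.py .576 -.348 .15 91 .576 -.348 .037 91
```

```text
t: 4.3
eef_pos: [0.515, 0.3297, 0.2013]
orientation: [-2.539, -1.85, 0.0]
ft_force: [1.0, 0.2, -2.1]
grip_width: 0.0288
gripper_force: 59.7
t: 4.72
eef_pos: [0.52, 0.1494, 0.23]
orientation: [2.195, 2.247, 0.002]
ft_force: [1.1, -0.7, -0.6]
grip_width: 0.0288
gripper_force: 59.7
t: 5.13
eef_pos: [0.5397, -0.0508, 0.2191]
orientation: [-2.201, -2.242, 0.0]
ft_force: [0.1, -0.1, -1.5]
grip_width: 0.0286
gripper_force: 59.7
t: 5.55
eef_pos: [0.5596, -0.2, 0.2089]
orientation: [-2.201, -2.241, 0.0]
ft_force: [0.4, 0.5, -1.2]
grip_width: 0.0284
gripper_force: 59.7
t 5.55 pos [ 0.5596 -0.2     0.2089] yaw 91.05 w 0.0284 q6 -0.42
[-0.1483  0.0137  0.0589] [-0.0002 -0.0001  0.0005] calls 0.77
[-0.    -0.     0.113] [0. 0. 0.] calls 0.54
```

```bash

python3 -m creep '{"travel":[[-0.035,0.003,0.01],[-0.07,0.006,0.02],[-0.105,0.01,0.035],[-0.135,0.013,0.05],[-0.149,0.014,0.059]],"angular":[[0,0,0],[0,0,0],[0,0,0],[0,0,0],[0,0,0]]}'
python3 -m creep '{"travel":[[0,0,0.025],[0,0,0.05],[0,0,0.07],[0,0,0.085],[0,0,0.09]],"angular":[[0,0,0],[0,0,0],[0,0,0],[0,0,0],[0,0,0]]}'
python3 plan.py .576 -.349 .037 91
```

```text
t: 5.97
eef_pos: [0.5756, -0.3504, 0.1481]
orientation: [-2.202, -2.238, 0.001]
ft_force: [-0.5, -0.4, -0.8]
grip_width: 0.0284
gripper_force: 59.7
t: 6.38
eef_pos: [0.5755, -0.3466, 0.0574]
orientation: [-2.198, -2.239, 0.001]
ft_force: [0.2, 0.1, -1.1]
grip_width: 0.0288
gripper_force: 59.7
t 6.38 pos [ 0.5755 -0.3466  0.0574] yaw 91.04 w 0.0288 q6 -0.61
[-0.0025  0.0005  0.0204] [-0.0021 -0.0015  0.0005] calls 0.1
```

```bash

python3 -m creep '{"travel":[[0,0.0005,0.008],[0,0.0005,0.015],[0,0.0005,0.019],[0,0.0005,0.021],[0,0.0005,0.021]],"angular":[[0,0,0],[0,0,0],[0,0,0],[0,0,0],[0,0,0]]}'
python3 plan.py .576 -.349 .036 91
```

```text
t: 6.8
eef_pos: [0.5771, -0.3472, 0.0393]
orientation: [2.201, 2.242, -0.0]
ft_force: [-0.0, 0.4, -1.2]
grip_width: 0.0286
gripper_force: 59.7
t 6.8 pos [ 0.5771 -0.3472  0.0393] yaw 91.05 w 0.0286 q6 -0.61
[-0.0018 -0.0011  0.0033] [0.     0.     0.0006] calls 0.02
```

```bash

python3 -m creep '{"travel":[[-0.002,-0.001,0.001],[-0.002,-0.001,0.002],[-0.002,-0.001,0.003],[-0.002,-0.001,0.0035],[-0.002,-0.001,0.0035]],"angular":[[0,0,0],[0,0,0],[0,0,0],[0,0,0],[0,0,0]]}'
python3 -m creep '{"travel":[[0,0,0],[0,0,0],[0,0,0],[0,0,-0.01],[0,0,-0.04]],"angular":[[0,0,0],[0,0,0],[0,0,0],[0,0,0],[0,0,0]]}' -0.4
python3 -m creep '{"travel":[[0,0,-0.04],[0,0,-0.07],[0.03,0,-0.09],[0.06,0,-0.11],[0.09,0,-0.12]],"angular":[[0,0,0.02],[0,0,0.07],[0,0,0.13],[0,0,0.18],[0,0,0.24]]}'
python3 plan.py .55 -.15 .2 50 .5845 .034 .15 20.1 .5845 .034 .04 20.1 .5845 .034 .011 20.1
```

```text
t: 7.22
eef_pos: [0.5762, -0.3494, 0.0363]
orientation: [2.201, 2.241, -0.0]
ft_force: [-1.7, 0.6, 4.1]
grip_width: 0.0284
gripper_force: 60.2
t: 7.63
eef_pos: [0.5744, -0.348, 0.0723]
orientation: [-2.196, -2.237, 0.002]
ft_force: [0.4, -0.1, -0.8]
grip_width: 0.0597
gripper_force: 0.0
t: 8.05
eef_pos: [0.5747, -0.2586, 0.1994]
orientation: [2.583, 1.782, 0.003]
ft_force: [0.6, -0.1, -0.3]
grip_width: 0.0596
gripper_force: 0.0
t 8.05 pos [ 0.5747 -0.2586  0.1994] yaw 69.19 w 0.0596 q6 -0.12
[ 0.0927 -0.0617 -0.0009] [ 2.500e-03 -2.000e-04  2.132e-01] calls 0.54
[ 0.1631 -0.0918  0.05  ] [-0.     -0.      0.3322] calls 0.93
[ 0.   -0.    0.11] [0. 0. 0.] calls 0.53
[ 0.    -0.     0.029] [0. 0. 0.] calls 0.14
```

```bash

python3 -m creep '{"travel":[[0.02,-0.013,0],[0.04,-0.026,0],[0.06,-0.038,0],[0.08,-0.05,0],[0.093,-0.062,0]],"angular":[[0,0,0.04],[0,0,0.08],[0,0,0.13],[0,0,0.17],[0,0,0.213]]}'
python3 -m creep '{"travel":[[0.033,-0.018,0],[0.066,-0.037,0],[0.1,-0.056,0],[0.135,-0.076,0.02],[0.163,-0.092,0.04]],"angular":[[0,0,0.066],[0,0,0.133],[0,0,0.2],[0,0,0.266],[0,0,0.332]]}'
python3 -m creep '{"travel":[[0,0,0.03],[0,0,0.06],[0,0,0.09],[0,0,0.11],[0,0,0.115]],"angular":[[0,0,0],[0,0,0],[0,0,0],[0,0,0],[0,0,0]]}'
python3 plan.py .5845 .034 .011 20.1
```

```text
t: 8.47
eef_pos: [0.5489, -0.1486, 0.1967]
orientation: [2.845, 1.331, 0.001]
ft_force: [-0.1, 0.5, 0.1]
grip_width: 0.0595
gripper_force: 0.0
t: 8.88
eef_pos: [0.5832, 0.0359, 0.1576]
orientation: [3.093, 0.549, 0.007]
ft_force: [1.0, -0.3, -0.2]
grip_width: 0.0601
gripper_force: 0.0
t: 9.3
eef_pos: [0.5809, 0.0339, 0.038]
orientation: [-3.091, -0.556, 0.007]
ft_force: [-0.3, -0.8, 0.5]
grip_width: 0.0602
gripper_force: 0.0
t 9.3 pos [0.5809 0.0339 0.038 ] yaw 20.41 w 0.0602 q6 1.21
[0.0035 0.0012 0.027 ] [-0.001   0.0027  0.0035] calls 0.13
```

```bash

python3 -m creep '{"travel":[[0,0,0.01],[0.001,0,0.02],[0.001,0,0.027],[0.001,0,0.029],[0.001,0,0.029]],"angular":[[0,0,0.002],[0,0,0.003],[0,0,0.003],[0,0,0.003],[0,0,0.003]]}'
python3 -m creep '{"travel":[[0,0,0],[0,0,0],[0,0,0],[0,0,0],[0,0,0]],"angular":[[0,0,0],[0,0,0],[0,0,0],[0,0,0],[0,0,0]]}' 1 60
python3 plan.py .5845 .034 .14 20.1 .55 -.13 .2 50 .48 -.3 .2 80 .4262 -.35 .15 91 .4262 -.35 .06 91 .4262 -.35 .036 91
```

```text
t: 9.72
eef_pos: [0.5834, 0.0341, 0.0118]
orientation: [-3.093, -0.549, 0.0]
ft_force: [0.9, 0.5, 0.6]
grip_width: 0.0599
gripper_force: 0.0
t: 10.13
eef_pos: [0.5839, 0.0341, 0.0127]
orientation: [3.093, 0.549, 0.002]
ft_force: [-0.7, 0.1, 5.3]
grip_width: 0.0287
gripper_force: 60.3
t 10.13 pos [0.5839 0.0341 0.0127] yaw 20.13 w 0.0287 q6 1.22
[ 0.0007  0.0004 -0.1273] [ 0.0003 -0.0009  0.0004] calls 0.61
[-0.0888  0.1422 -0.06  ] [ 0.      0.     -0.3322] calls 0.85
[-0.1752  0.0557  0.    ] [ 0.      0.     -0.3333] calls 0.88
[-0.0586 -0.0443  0.05  ] [-0.      0.     -0.1222] calls 0.43
[-0.   -0.    0.09] [0. 0. 0.] calls 0.43
[-0.    -0.     0.024] [0. 0. 0.] calls 0.12
```

```bash

python3 -m creep '{"travel":[[0,0,-0.015],[0,0,-0.05],[0,0,-0.09],[0,0,-0.13],[0,0,-0.17]],"angular":[[0,0,0],[0,0,0],[0,0,0],[0,0,0],[0,0,0]]}'
python3 -m creep '{"travel":[[-0.018,0.028,-0.01],[-0.036,0.057,-0.02],[-0.054,0.085,-0.02],[-0.072,0.114,-0.02],[-0.089,0.142,-0.02]],"angular":[[0,0,-0.066],[0,0,-0.133],[0,0,-0.2],[0,0,-0.266],[0,0,-0.332]]}'
python3 -m creep '{"travel":[[-0.035,0.011,0],[-0.07,0.022,0],[-0.105,0.033,0],[-0.14,0.045,0],[-0.175,0.056,0]],"angular":[[0,0,-0.067],[0,0,-0.133],[0,0,-0.2],[0,0,-0.267],[0,0,-0.333]]}'
python3 plan.py .4262 -.35 .15 91 .4262 -.35 .065 91
```

```text
t: 10.55
eef_pos: [0.5829, 0.0341, 0.1838]
orientation: [-3.093, -0.549, 0.0]
ft_force: [0.2, -0.3, -1.6]
grip_width: 0.0282
gripper_force: 59.5
t: 10.97
eef_pos: [0.548, -0.1313, 0.2022]
orientation: [2.843, 1.335, 0.001]
ft_force: [0.9, -0.3, -0.5]
grip_width: 0.0286
gripper_force: 59.6
t: 11.38
eef_pos: [0.4781, -0.3014, 0.202]
orientation: [2.401, 2.025, 0.0]
ft_force: [0.4, -0.1, -0.8]
grip_width: 0.0283
gripper_force: 59.5
t 11.38 pos [ 0.4781 -0.3014  0.202 ] yaw 80.28 w 0.0283 q6 -0.46
[-0.0566 -0.043   0.052 ] [ 2.000e-04  1.000e-04 -1.191e-01] calls 0.42
[-0.    -0.     0.085] [0. 0. 0.] calls 0.41
```

```bash

python3 -m creep '{"travel":[[-0.015,-0.011,0.01],[-0.03,-0.023,0.025],[-0.045,-0.034,0.04],[-0.054,-0.041,0.05],[-0.0566,-0.043,0.052]],"angular":[[0,0,-0.03],[0,0,-0.06],[0,0,-0.09],[0,0,-0.115],[0,0,-0.119]]}'
python3 -m creep '{"travel":[[0,0,0.025],[0,0,0.05],[0,0,0.07],[0,0,0.08],[0,0,0.085]],"angular":[[0,0,0],[0,0,0],[0,0,0],[0,0,0],[0,0,0]]}'
python3 -m creep '{"travel":[[0,0,0.006],[0,0,0.012],[0,0,0.018],[0,0,0.02],[0,0,0.02]],"angular":[[0,0,0],[0,0,0],[0,0,0],[0,0,0],[0,0,0]]}'
python3 plan.py .4262 -.35 .038 91
```

```text
t: 11.8
eef_pos: [0.4252, -0.3487, 0.1481]
orientation: [-2.206, -2.233, 0.0]
ft_force: [-0.3, -0.5, -0.8]
grip_width: 0.0283
gripper_force: 59.5
t: 12.22
eef_pos: [0.427, -0.3476, 0.064]
orientation: [-2.207, -2.233, 0.0]
ft_force: [0.3, 0.5, -1.3]
grip_width: 0.0283
gripper_force: 59.5
t: 12.63
eef_pos: [0.4269, -0.3481, 0.0446]
orientation: [-2.208, -2.234, -0.0]
ft_force: [0.5, -0.7, -1.3]
grip_width: 0.0282
gripper_force: 59.5
t 12.63 pos [ 0.4269 -0.3481  0.0446] yaw 90.68 w 0.0282 q6 -0.76
[-0.0019 -0.0007  0.0066] [-0.0001 -0.0002 -0.0035] calls 0.03
```

```bash

python3 -m creep '{"travel":[[-0.002,-0.001,0.002],[-0.002,-0.001,0.004],[-0.002,-0.001,0.006],[-0.002,-0.001,0.0075],[-0.002,-0.001,0.008]],"angular":[[0,0,-0.003],[0,0,-0.003],[0,0,-0.003],[0,0,-0.003],[0,0,-0.003]]}'
python3 -m creep '{"travel":[[0,0,0],[0,0,0],[0,0,0],[0,0,-0.01],[0,0,-0.04]],"angular":[[0,0,0],[0,0,0],[0,0,0],[0,0,0],[0,0,0]]}' -0.4
python3 -m creep '{"travel":[[0,0,-0.04],[0.01,0,-0.07],[0.05,0,-0.1],[0.09,0,-0.12],[0.13,0,-0.12]],"angular":[[0,0,0],[0,0,-0.07],[0,0,-0.14],[0,0,-0.21],[0,0,-0.28]]}'
python3 -m creep '{"travel":[[0.03,0.02,0],[0.06,0.04,0],[0.09,0.06,0],[0.12,0.08,0],[0.15,0.1,0]],"angular":[[0,0,-0.02],[0,0,-0.06],[0,0,-0.1],[0,0,-0.14],[0,0,-0.18]]}'
python3 - <<'E'
from see import *
from plant import bot
print(bot.sense()["eef_pos"],bot.sense()["orientation"])
c=bot.camera("top"); np.savez("top1.npz",**c); cv2.imwrite("pics/top1.png",cv2.resize(c["frame"][100:330,70:470,::-1],None,fx=2,fy=2)); P=world(c); z=P[...,2]
n,l,s,ce=cv2.connectedComponentsWithStats(wood(c).astype(np.uint8))
for i in range(1,n):
    if s[i,4]<100: continue
    m=l==i; zm=np.median(z[m]); zz=min((.026,.052),key=lambda a:abs(a-zm))
    k=m&(abs(z-zz)<.008); print(ce[i].round(),zm.round(4),k.sum(),rect(onplane(c,k,zz)))
E
```

```text
t: 13.05
eef_pos: [0.426, -0.3504, 0.0386]
orientation: [2.202, 2.24, -0.0]
ft_force: [-11.9, 8.3, 30.8]
grip_width: 0.0282
gripper_force: 63.3
t: 13.47
eef_pos: [0.4245, -0.3488, 0.0742]
orientation: [-2.198, -2.235, 0.0]
ft_force: [-1.1, 0.7, -0.9]
grip_width: 0.0597
gripper_force: 0.0
t: 13.88
eef_pos: [0.4244, -0.2284, 0.1997]
orientation: [1.653, 2.665, -0.0]
ft_force: [2.3, -0.1, 0.7]
grip_width: 0.0598
gripper_force: 0.0
t: 14.3
eef_pos: [0.4474, -0.0482, 0.1967]
orientation: [1.264, 2.875, 0.0]
ft_force: [0.8, -1.2, -0.9]
grip_width: 0.0598
gripper_force: 0.0
[ 0.44737241 -0.04821794  0.19670279] [1.26403297e+00 2.87504397e+00 3.60636085e-04]
[268. 160.] 0.0257 678 [628.9 -40.  164.4  30.8  21.3]
[164. 179.] 0.0255 221 [586.8 232.1  49.   30.1 -28.2]
[389. 176.] 0.0515 645 [ 575.6 -345.7  139.9   31.2  -88.6]
[125. 207.] 0.0258 809 [515.4 330.5 179.3  30.2 -20.4]
[259. 220.] 0.4938 0 [0. 0. 0. 0. 0.]
[319. 229.] 0.4927 0 [0. 0. 0. 0. 0.]
[394. 235.] 0.0516 667 [ 426.4 -347.8  140.4   30.1  -88.9]
[274. 370.] 0.6088 0 [0. 0. 0. 0. 0.]
```

View pics/top1.png

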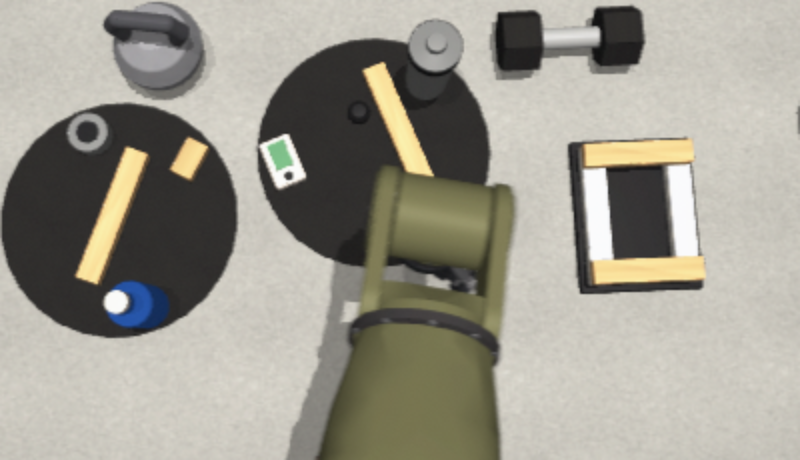

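```bash
python3 plan.py .52 .13 .21 150 .5154 .3305 .2 159.6 .5154 .3305 .045 159.6 .5154 .3305 .012 159.6
```

```text
t 14.35 pos [ 0.4478 -0.0437  0.1967] yaw 132.96 w 0.0598 q6 -0.93
[ 0.0779  0.1712 -0.013 ] [ 0.001   0.     -0.1893] calls 0.9
[0.1042 0.1713 0.01  ] [ 0.      0.     -0.1067] calls 0.96
[ 0.    -0.     0.155] [0. 0. 0.] calls 0.74
[ 0.    -0.     0.033] [0. 0. 0.] calls 0.16
```

```bash

python3 -m creep '{"travel":[[0.016,0.034,-0.003],[0.031,0.068,-0.006],[0.047,0.103,-0.009],[0.062,0.137,-0.012],[0.078,0.171,-0.013]],"angular":[[0,0,-0.038],[0,0,-0.076],[0,0,-0.114],[0,0,-0.15],[0,0,-0.19]]}'
python3 -m creep '{"travel":[[0.021,0.034,0.002],[0.042,0.069,0.004],[0.063,0.103,0.006],[0.084,0.138,0.008],[0.104,0.171,0.01]],"angular":[[0,0,-0.02],[0,0,-0.04],[0,0,-0.06],[0,0,-0.09],[0,0,-0.107]]}'
python3 plan.py .5154 .3305 .045 159.6
```

```text
t: 14.77
eef_pos: [0.5219, 0.1247, 0.21]
orientation: [0.823, 3.031, 0.001]
ft_force: [0.2, -0.9, 0.7]
grip_width: 0.0597
gripper_force: 0.0
t: 15.18
eef_pos: [0.5182, 0.3252, 0.1995]
orientation: [0.566, 3.09, 0.001]
ft_force: [0.7, -1.8, 0.4]
grip_width: 0.0602
gripper_force: 0.0
t 15.18 pos [0.5182 0.3252 0.1995] yaw 159.24 w 0.0602 q6 -0.71
[0.0045 0.0039 0.1545] [ 0.0002  0.0001 -0.004 ] calls 0.74
```

```bash

python3 -m creep '{"travel":[[0.003,0.003,0.035],[0.003,0.003,0.075],[0.003,0.003,0.11],[0.003,0.003,0.14],[0.003,0.003,0.15]],"angular":[[0,0,-0.004],[0,0,-0.004],[0,0,-0.004],[0,0,-0.004],[0,0,-0.004]]}'
python3 -m creep '{"travel":[[0,0,0],[0,0,0.01],[0,0,0.02],[0,0,0.02],[0,0,0.02]],"angular":[[0,0,0],[0,0,0],[0,0,0],[0,0,0],[0,0,0]]}'
python3 plan.py .5154 .3305 .012 159.6
```

```text
t: 15.6
eef_pos: [0.5151, 0.3259, 0.0448]
orientation: [-0.559, -3.087, 0.006]
ft_force: [0.6, -0.5, -1.0]
grip_width: 0.0598
gripper_force: 0.0
t: 16.02
eef_pos: [0.5171, 0.327, 0.0293]
orientation: [0.56, 3.091, 0.0]
ft_force: [0.0, -0.7, -0.5]
grip_width: 0.0596
gripper_force: 0.0
t 16.02 pos [0.5171 0.327  0.0293] yaw 159.45 w 0.0596 q6 -0.71
[0.0029 0.0027 0.0173] [ 0.0002  0.0002 -0.0017] calls 0.09
```

```bash

python3 -m creep '{"travel":[[0.003,0.0025,0.006],[0.003,0.0025,0.012],[0.003,0.0025,0.016],[0.003,0.0025,0.017],[0.003,0.0025,0.017]],"angular":[[0,0,-0.001],[0,0,-0.001],[0,0,-0.001],[0,0,-0.001],[0,0,-0.001]]}'
python3 -m creep '{"travel":[[0,0,0],[0,0,0],[0,0,0],[0,0,0],[0,0,0]],"angular":[[0,0,0],[0,0,0],[0,0,0],[0,0,0],[0,0,0]]}' 1 60
python3 -m creep '{"travel":[[0,0,-0.015],[0,0,-0.05],[0,0,-0.09],[0,0,-0.13],[0,0,-0.17]],"angular":[[0,0,0],[0,0,0],[0,0,0],[0,0,0],[0,0,0]]}'
python3 plan.py .52 .15 .22 165 .51 -.04 .22 175 .5 -.22 .2 181 .5002 -.294 .17 181 .5002 -.294 .08 181
```

```text
t: 16.43
eef_pos: [0.5148, 0.3302, 0.0114]
orientation: [-0.558, -3.091, 0.001]
ft_force: [-0.1, 0.4, 0.6]
grip_width: 0.0598
gripper_force: 0.0
t: 16.85
eef_pos: [0.5153, 0.3304, 0.0124]
orientation: [0.558, 3.091, 0.001]
ft_force: [-0.2, -0.3, 5.4]
grip_width: 0.0285
gripper_force: 60.4
t: 17.27
eef_pos: [0.5146, 0.33, 0.1835]
orientation: [-0.558, -3.091, 0.001]
ft_force: [1.0, 1.0, -1.4]
grip_width: 0.0285
gripper_force: 59.7
t 17.27 pos [0.5146 0.33   0.1835] yaw 159.54 w 0.0285 q6 -0.7
[-0.068  -0.1668 -0.0364] [-0.0003 -0.0003 -0.0607] calls 0.88
[-0.0395 -0.1861 -0.    ] [ 0.      0.     -0.1111] calls 0.91
[-0.0057 -0.1802  0.02  ] [ 0.      0.     -0.0667] calls 0.87
[ 0.0011 -0.074   0.03  ] [0. 0. 0.] calls 0.38
[-0.   -0.    0.09] [0. 0. 0.] calls 0.43
```

```bash

python3 -m creep '{"travel":[[0,0,-0.036],[-0.017,-0.04,-0.036],[-0.034,-0.08,-0.036],[-0.05,-0.12,-0.036],[-0.065,-0.16,-0.036]],"angular":[[0,0,0],[0,0,-0.015],[0,0,-0.03],[0,0,-0.045],[0,0,-0.06]]}'
python3 -m creep '{"travel":[[-0.008,-0.037,0],[-0.016,-0.074,0],[-0.024,-0.112,0],[-0.032,-0.149,0],[-0.04,-0.186,0]],"angular":[[0,0,-0.022],[0,0,-0.044],[0,0,-0.067],[0,0,-0.09],[0,0,-0.111]]}'
python3 -m creep '{"travel":[[-0.001,-0.037,0.002],[-0.002,-0.074,0.006],[-0.003,-0.112,0.01],[-0.005,-0.149,0.015],[-0.006,-0.18,0.02]],"angular":[[0,0,-0.013],[0,0,-0.027],[0,0,-0.04],[0,0,-0.055],[0,0,-0.067]]}'
python3 plan.py .5002 -.294 .12 181 .5002 -.294 .08 181
```

```text
t: 17.68
eef_pos: [0.5194, 0.162, 0.2178]
orientation: [-0.409, -3.115, 0.0]
ft_force: [1.9, -0.0, -1.3]
grip_width: 0.0285
gripper_force: 59.7
t: 18.1
eef_pos: [0.5096, -0.0281, 0.2178]
orientation: [-0.136, -3.139, -0.0]
ft_force: [0.2, -0.1, -1.0]
grip_width: 0.0282
gripper_force: 59.7
t: 18.52
eef_pos: [0.4997, -0.2085, 0.1976]
orientation: [0.027, -3.141, 0.0]
ft_force: [-0.6, -0.3, -1.0]
grip_width: 0.0288
gripper_force: 59.7
t 18.52 pos [ 0.4997 -0.2085  0.1976] yaw -179.01 w 0.0288 q6 -2.05
[ 0.001  -0.0855  0.0776] [-0.0001 -0.     -0.0001] calls 0.55
[-0.   -0.    0.04] [0. 0. 0.] calls 0.19
```

```bash

python3 -m creep '{"travel":[[0,-0.025,0.015],[0,-0.05,0.035],[0.001,-0.07,0.055],[0.001,-0.082,0.07],[0.001,-0.0855,0.078]],"angular":[[0,0,0],[0,0,0],[0,0,0],[0,0,0],[0,0,0]]}'
python3 -m creep '{"travel":[[0,0,0.012],[0,0,0.025],[0,0,0.035],[0,0,0.043],[0,0,0.045]],"angular":[[0,0,0],[0,0,0],[0,0,0],[0,0,0],[0,0,0]]}'
python3 -m creep '{"travel":[[0,0,0],[0,0,0.004],[0,0,0.008],[0,0,0.01],[0,0,0.01]],"angular":[[0,0,0],[0,0,0],[0,0,0],[0,0,0],[0,0,0]]}'
python3 plan.py .5002 -.294 .06 181
```

```text
t: 18.93
eef_pos: [0.4997, -0.2929, 0.1175]
orientation: [0.024, -3.139, -0.002]
ft_force: [-0.4, -0.7, -0.8]
grip_width: 0.0286
gripper_force: 59.7
t: 19.35
eef_pos: [0.5005, -0.2908, 0.0737]
orientation: [0.027, -3.14, -0.001]
ft_force: [-0.3, -0.5, -1.1]
grip_width: 0.0288
gripper_force: 59.7
t: 19.77
eef_pos: [0.5006, -0.2915, 0.0645]
orientation: [0.026, -3.141, -0.0]
ft_force: [-0.3, -0.0, -1.2]
grip_width: 0.0284
gripper_force: 59.7
t 19.77 pos [ 0.5006 -0.2915  0.0645] yaw -179.04 w 0.0284 q6 -2.18
[ 0.0004 -0.0025  0.0045] [ 0.0002 -0.0002 -0.0005] calls 0.02
```

```bash

python3 -m creep '{"travel":[[0,-0.0025,0.0005],[0,-0.0025,0.001],[0,-0.0025,0.0015],[0,-0.0025,0.002],[0,-0.0025,0.0025]],"angular":[[0,0,0],[0,0,0],[0,0,0],[0,0,0],[0,0,0]]}'
python3 -m creep '{"travel":[[0,0,0.0005],[0,0,0.001],[0,0,0.0015],[0,0,0.002],[0,0,0.002]],"angular":[[0,0,0],[0,0,0],[0,0,0],[0,0,0],[0,0,0]]}'
```

```text
t: 20.18
eef_pos: [0.5008, -0.2941, 0.0624]
orientation: [-0.026, 3.141, -0.0]
ft_force: [-0.6, 0.5, -0.7]
grip_width: 0.0283
gripper_force: 59.7
t: 20.6
eef_pos: [0.5007, -0.2941, 0.0603]
orientation: [0.026, -3.141, -0.0]
ft_force: [-0.2, 0.5, -0.3]
grip_width: 0.0284
gripper_force: 59.7
```

```bash

python3 -m creep '{"travel":[[0,0,0.0003],[0,0,0.0006],[0,0,0.001],[0,0,0.0015],[0,0,0.0015]],"angular":[[0,0,0],[0,0,0],[0,0,0],[0,0,0],[0,0,0]]}'
python3 -m creep '{"travel":[[0,0,0],[0,0,0],[0,0,0],[0,0,-0.01],[0,0,-0.04]],"angular":[[0,0,0],[0,0,0],[0,0,0],[0,0,0],[0,0,0]]}' -0.4
python3 -m creep '{"travel":[[0,0,-0.035],[0,0.01,-0.07],[0,0.03,-0.1],[0,0.06,-0.11],[0,0.09,-0.11]],"angular":[[0,0,0],[0,0,0],[0,0,0.05],[0,0,0.1],[0,0,0.15]]}'
python3 plan.py .55 -.15 .21 -158 .56 -.12 .2 -158.7 .583 -.0577 .15 -158.7
```

```text
t: 21.02
eef_pos: [0.5008, -0.2941, 0.0588]
orientation: [0.026, -3.141, -0.0]
ft_force: [0.1, 0.3, -1.2]
grip_width: 0.0283
gripper_force: 59.7
t: 21.43
eef_pos: [0.4992, -0.2931, 0.0962]
orientation: [0.026, -3.136, -0.006]
ft_force: [-0.0, -0.2, 0.0]
grip_width: 0.0601
gripper_force: 0.0
t: 21.85
eef_pos: [0.4999, -0.2039, 0.213]
orientation: [0.35, 3.116, -0.003]
ft_force: [1.2, 0.3, -0.3]
grip_width: 0.0599
gripper_force: 0.0
t 21.85 pos [ 0.4999 -0.2039  0.213 ] yaw 167.17 w 0.0599 q6 -1.8
[-0.0369  0.0637  0.0031] [-0.0019  0.0033 -0.387 ] calls 0.97
[-0.0205  0.0241  0.01  ] [ 0.     -0.      0.0078] calls 0.16
[-0.0441  0.0497  0.05  ] [0. 0. 0.] calls 0.4
```

```bash

python3 -m creep '{"travel":[[-0.007,0.012,0],[-0.014,0.025,0],[-0.022,0.038,0],[-0.03,0.05,0],[-0.037,0.064,0.003]],"angular":[[0,0,-0.077],[0,0,-0.155],[0,0,-0.232],[0,0,-0.31],[0,0,-0.39]]}'
cat > chk.py <<'E'
from see import *
from plant import bot
c=bot.camera("top"); np.savez("topk.npz",**c); P=world(c); z=P[...,2]; w=wood(c)
w[:, :330]=0; w[300:]=0; w&=z<.1
k=w&(abs(z-.052)<.0075); n,l,s,ce=cv2.connectedComponentsWithStats(k.astype(np.uint8))
for i in range(1,n):
    if s[i,4]>60: print("short?",s[i,4],rect(onplane(c,l==i,.052)))
k=w&(z>.0625); n,l,s,ce=cv2.connectedComponentsWithStats(k.astype(np.uint8))
for i in range(1,n):
    if s[i,4]>60: print("long?",s[i,4],np.median(z[l==i]).round(4),rect(onplane(c,l==i,.072)))
E
python3 chk.py; python3 plan.py .583 -.0577 .2 -158.7 .583 -.0577 .045 -158.7
```

```text
t: 22.27
eef_pos: [0.5499, -0.1493, 0.2073]
orientation: [-0.622, 3.078, -0.001]
ft_force: [0.4, 0.2, 0.2]
grip_width: 0.0596
gripper_force: 0.0
short? 450 [ 576.4 -364.6  102.1   31.3  -89.2]
short? 515 [ 426.4 -348.3  139.4   30.1  -88.8]
long? 500 0.0718 [ 479.4 -293.2  135.    31.9    1. ]
t 22.32 pos [ 0.5509 -0.1473  0.2063] yaw -156.51 w 0.0597 q6 -2.31
[-0.0652  0.0694  0.0063] [-0.      0.0006  0.0243] calls 0.46
[ 0.    -0.     0.155] [0. 0. 0.] calls 0.74
```

```bash

python3 -m creep '{"travel":[[-0.02,0.021,0],[-0.04,0.043,0.002],[-0.055,0.059,0.004],[-0.063,0.067,0.006],[-0.065,0.069,0.006]],"angular":[[0,0,0.01],[0,0,0.024],[0,0,0.024],[0,0,0.024],[0,0,0.024]]}'
python3 -m creep '{"travel":[[0,0,0.035],[0,0,0.075],[0,0,0.11],[0,0,0.14],[0,0,0.15]],"angular":[[0,0,0],[0,0,0],[0,0,0],[0,0,0],[0,0,0]]}'
python3 -m creep '{"travel":[[0,0,0],[0,0,0.01],[0,0,0.018],[0,0,0.018],[0,0,0.018]],"angular":[[0,0,0],[0,0,0],[0,0,0],[0,0,0],[0,0,0]]}'
python3 plan.py .583 -.0577 .012 -158.7
```

```text
t: 22.73
eef_pos: [0.5831, -0.0597, 0.2]
orientation: [0.557, -3.092, -0.0]
ft_force: [0.2, 0.4, -0.3]
grip_width: 0.0597
gripper_force: 0.0
t: 23.15
eef_pos: [0.5806, -0.0619, 0.0458]
orientation: [0.552, -3.087, -0.003]
ft_force: [-0.9, 0.0, -0.6]
grip_width: 0.0599
gripper_force: 0.0
t: 23.57
eef_pos: [0.5832, -0.0612, 0.0325]
orientation: [-0.555, 3.091, -0.0]
ft_force: [0.4, 1.0, 0.7]
grip_width: 0.0601
gripper_force: 0.0
t 23.57 pos [ 0.5832 -0.0612  0.0325] yaw -159.64 w 0.0601 q6 -2.09
[-0.001   0.0033  0.0205] [-0.0002  0.0004 -0.0104] calls 0.1
```

```bash

python3 -m creep '{"travel":[[-0.001,0.003,0.007],[-0.001,0.003,0.014],[-0.001,0.003,0.019],[-0.001,0.003,0.0205],[-0.001,0.003,0.0205]],"angular":[[0,0,-0.01],[0,0,-0.01],[0,0,-0.01],[0,0,-0.01],[0,0,-0.01]]}'
python3 -m creep '{"travel":[[0,0,0],[0,0,0],[0,0,0],[0,0,0],[0,0,0]],"angular":[[0,0,0],[0,0,0],[0,0,0],[0,0,0],[0,0,0]]}' 1 80
python3 plan.py .583 -.0577 .2 -158.7
```

```text
t: 23.98
eef_pos: [0.5825, -0.0578, 0.0107]
orientation: [0.579, -3.087, -0.001]
ft_force: [-0.6, -0.5, 0.5]
grip_width: 0.0603
gripper_force: 0.0
t: 24.4
eef_pos: [0.5832, -0.058, 0.012]
orientation: [-0.579, 3.087, -0.001]
ft_force: [-1.4, 0.1, 6.5]
grip_width: 0.028
gripper_force: 79.7
t 24.4 pos [ 0.5832 -0.058   0.012 ] yaw -158.74 w 0.028 q6 -2.1
[-1.00e-04  2.00e-04 -1.88e-01] [-0.0003  0.0006 -0.0005] calls 0.9
```

```bash

python3 -m creep '{"travel":[[0,0,-0.015],[0,0,-0.05],[0,0,-0.09],[0,0,-0.13],[0,0,-0.17]],"angular":[[0,0,0],[0,0,0],[0,0,0],[0,0,0],[0,0,0]]}'
python3 -m creep '{"travel":[[0,0,-0.02],[0,0,-0.03],[0,0,-0.03],[0,0,-0.03],[0,0,-0.03]],"angular":[[0,0,0],[0,0,0],[0,0,0],[0,0,0],[0,0,0]]}'
python3 plan.py .5 -.22 .215 -170 .4605 -.4047 .2 -179 .4605 -.4047 .08 -179
```

```text
t: 24.82
eef_pos: [0.5823, -0.0578, 0.1831]
orientation: [0.579, -3.087, -0.0]
ft_force: [1.0, -0.8, -0.5]
grip_width: 0.0279
gripper_force: 79.2
t: 25.23
eef_pos: [0.5821, -0.0578, 0.209]
orientation: [0.579, -3.084, -0.002]
ft_force: [0.4, -0.2, -1.7]
grip_width: 0.028
gripper_force: 79.2
t 25.23 pos [ 0.5821 -0.0578  0.209 ] yaw -158.74 w 0.028 q6 -2.1
[ 0.1354 -0.1214 -0.0058] [ 0.001  -0.0021  0.1252] calls 0.87
[ 0.071 -0.175  0.015] [ 0.  -0.   0.1] calls 0.91
[-0.   -0.    0.12] [0. 0. 0.] calls 0.58
```

```bash

python3 -m creep '{"travel":[[0.027,-0.024,-0.002],[0.054,-0.048,-0.004],[0.081,-0.073,-0.006],[0.108,-0.097,-0.006],[0.135,-0.121,-0.006]],"angular":[[0,0,0.025],[0,0,0.05],[0,0,0.075],[0,0,0.1],[0,0,0.125]]}'
python3 -m creep '{"travel":[[0.014,-0.035,0],[0.028,-0.07,0.004],[0.043,-0.105,0.008],[0.057,-0.14,0.012],[0.071,-0.175,0.015]],"angular":[[0,0,0.02],[0,0,0.04],[0,0,0.06],[0,0,0.08],[0,0,0.1]]}'
python3 -m creep '{"travel":[[0,0,0.025],[0,0,0.055],[0,0,0.085],[0,0,0.105],[0,0,0.11]],"angular":[[0,0,0],[0,0,0],[0,0,0],[0,0,0],[0,0,0]]}'
python3 -m creep '{"travel":[[0,0,0.003],[0,0,0.009],[0,0,0.014],[0,0,0.018],[0,0,0.02]],"angular":[[0,0,0],[0,0,0],[0,0,0],[0,0,0],[0,0,0]]}'
python3 plan.py .4605 -.4047 .062 -179
```

```text
t: 25.65
eef_pos: [0.4995, -0.2207, 0.2155]
orientation: [0.271, -3.127, -0.002]
ft_force: [0.5, -1.0, -0.4]
grip_width: 0.0279
gripper_force: 79.2
t: 26.07
eef_pos: [0.4602, -0.4057, 0.1999]
orientation: [0.025, -3.139, -0.004]
ft_force: [0.8, -0.7, -0.2]
grip_width: 0.0276
gripper_force: 79.2
t: 26.48
eef_pos: [0.4595, -0.4026, 0.0865]
orientation: [0.027, -3.135, -0.01]
ft_force: [-0.7, 0.2, -1.5]
grip_width: 0.028
gripper_force: 79.3
t: 26.9
eef_pos: [0.4615, -0.4043, 0.0724]
orientation: [-0.028, 3.141, -0.0]
ft_force: [-0.4, 0.4, -0.4]
grip_width: 0.0279
gripper_force: 79.3
t 26.9 pos [ 0.4615 -0.4043  0.0724] yaw -178.99 w 0.0279 q6 -2.37
[ 0.001  -0.0003  0.0104] [-0.0002  0.0002  0.0002] calls 0.05
```

```bash

python3 -m creep '{"travel":[[0.001,0,0.002],[0.001,0,0.005],[0.001,0,0.008],[0.001,0,0.01],[0.001,0,0.01]],"angular":[[0,0,0],[0,0,0],[0,0,0],[0,0,0],[0,0,0]]}'
python3 -m creep '{"travel":[[0,0,0.0007],[0,0,0.0014],[0,0,0.002],[0,0,0.0025],[0,0,0.0025]],"angular":[[0,0,0],[0,0,0],[0,0,0],[0,0,0],[0,0,0]]}'
python3 plan.py .4605 -.4047 .059 -179
python3 - <<'E'
from plant import bot; import cv2
c=bot.camera("scene"); cv2.imwrite("pics/s2.png",cv2.resize(c["frame"][100:220,90:260,::-1],None,fx=4,fy=4,interpolation=2))
E
```

```text
t: 27.32
eef_pos: [0.4602, -0.4042, 0.0619]
orientation: [0.028, -3.141, -0.001]
ft_force: [0.2, 0.0, -1.1]
grip_width: 0.0277
gripper_force: 79.3
t: 27.73
eef_pos: [0.4604, -0.4043, 0.0598]
orientation: [0.028, -3.141, -0.0]
ft_force: [-0.3, 0.4, -0.9]
grip_width: 0.0281
gripper_force: 79.3
t 27.73 pos [ 0.4604 -0.4043  0.0598] yaw -178.99 w 0.0281 q6 -2.37
[-0.0001 -0.0004  0.0008] [ 0.0001 -0.      0.0001] calls 0.0
```

View pics/s2.png

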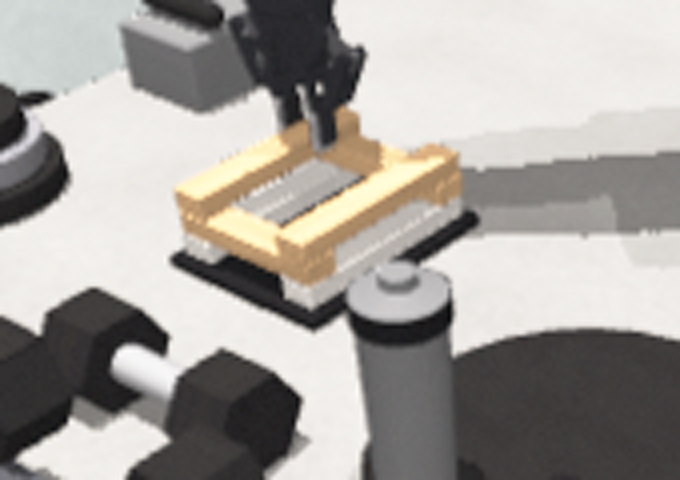

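The picture shows the crib square, with long_2 held just above the far rail (px ~270,160 in the crop) with only a hair of a gap. Next I lower it a little further and release.

```bash

python3 -m creep '{"travel":[[0,0,0.0004],[0,0,0.0008],[0,0,0.0012],[0,0,0.0016],[0,0,0.0016]],"angular":[[0,0,0],[0,0,0],[0,0,0],[0,0,0],[0,0,0]]}'
python3 -m creep '{"travel":[[0,0,0],[0,0,0],[0,0,0],[0,0,-0.01],[0,0,-0.04]],"angular":[[0,0,0],[0,0,0],[0,0,0],[0,0,0],[0,0,0]]}' -0.4
python3 -m creep '{"travel":[[0,0,-0.035],[0,0,-0.07],[0.03,0,-0.1],[0.06,0,-0.12],[0.09,0,-0.14]],"angular":[[0,0,0],[0,0,0],[0,0,0],[0,0,0],[0,0,0]]}'
python3 -m creep '{"travel":[[0.02,0.03,0],[0.04,0.06,0],[0.05,0.09,0],[0.05,0.12,0],[0.05,0.15,0]],"angular":[[0,0,0],[0,0,0],[0,0,0],[0,0,0],[0,0,0]]}'
python3 chk.py; python3 - <<'E'
import numpy as np,cv2
c=np.load("topk.npz"); cv2.imwrite("pics/top2.png",cv2.resize(c["frame"][100:330,70:470,::-1],None,fx=2,fy=2))
E
```

```text
t: 28.2
eef_pos: [0.4604, -0.4043, 0.0582]
orientation: [0.028, -3.141, -0.0]
ft_force: [0.3, -0.3, -0.9]
grip_width: 0.0276
gripper_force: 79.3
t: 28.62
eef_pos: [0.459, -0.403, 0.0954]
orientation: [0.028, -3.137, -0.008]
ft_force: [0.9, 0.8, -0.1]
grip_width: 0.0592
gripper_force: 0.0
t: 29.03
eef_pos: [0.3694, -0.4056, 0.2406]
orientation: [-0.029, 3.14, -0.002]
ft_force: [-0.2, -0.3, 0.7]
grip_width: 0.0599
gripper_force: 0.0
t: 29.45
eef_pos: [0.3169, -0.2556, 0.2392]
orientation: [-0.026, 3.14, -0.002]
ft_force: [0.9, -0.1, 0.8]
grip_width: 0.06
gripper_force: 0.0
short? 353 [ 575.8 -351.3   75.9   31.1  -88.6]
short? 393 [ 426.1 -334.6  114.5   30.   -88.9]
long? 913 0.0716 [ 501.6 -291.9  179.4   33.7    1.1]
long? 896 0.0716 [ 502.9 -401.5  177.4   32.8    1.1]
```

View pics/top2.png

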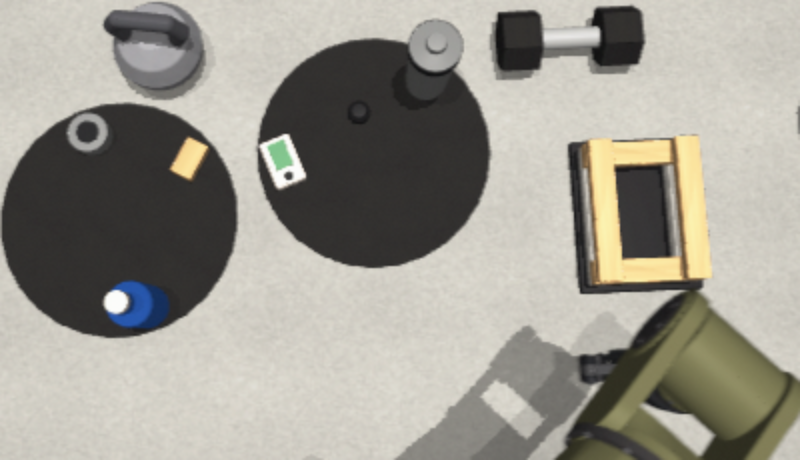

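The picture shows the finished crib at about (645,210), square and flush. The measured centres are within about 3 mm of target, and the other objects have not moved.

```bash
python3 -c "
from plant import bot
print(bot.finish_job())"
```

```text
the job is handed in; nothing more can be done
None
```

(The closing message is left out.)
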